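# Pack two jars into a divided crate and slide its lock rail home

### The job

Stand the two loose small jars, the honey jar and the jam jar, upright in the two empty cells of the wooden crate, one per cell in either order; set them down, do not drop them. Then slide the crate's hold-down rail (the steel bar with the black grip) over the lids until it is fully home at its end stop. Leave the jar that is already packed in its cell and do not disturb the pastille tin and the small gift box.

Things in the scene. Friction and masses are not known exactly. Their poses are not given: they have to be found in the camera images.
- crate: Open wooden crate, fixed to the counter, 222 x 78 mm. Three cells in a row along its x, 66 x 66 mm inside, at x = -72, 0, +72 mm; walls and dividers 6 mm thick, tops 40 mm above the counter, floor 6 mm. End boards at x = -108 and +108 mm, up to 72 mm high, reach to y = +97 mm and carry the rail. Origin: centre of the underside, z up; its -x end, with the rail's grip, faces the robot.
- cell_1 (a point): Centre of the floor of the empty cell at the -x end (nearest the robot), 6 mm above the counter; axes as the crate.
- cell_2 (a point): Centre of the floor of the empty middle cell; axes as the crate.
- cell_3 (a point): Centre of the floor of the cell at the +x end, in which the packed jar already stands.
- honey_jar: Loose closed honey jar with a yellow-brown lid: body 54 mm in diameter and 64 mm high, round lid 48 mm in diameter from 62 to 75 mm. Origin: centre of the underside, z up along the jar. Stands upright on the counter at the start. It may lean by 3 degrees as it stands. About 0.21 kg (varies).
- jam_jar: Loose closed dark jam jar with a red lid: body 54 mm in diameter and 60 mm high, round lid 48 mm in diameter from 58 to 70 mm. Origin: centre of the underside, z up along the jar. Stands upright on the counter at the start. It may lean by 3 degrees as it stands. About 0.21 kg (varies).
- packed_jar: A jam jar of the same shape as the loose one (54 mm in diameter, 70 mm high, origin at the centre of its underside), already standing in cell 3. It stays there.
- rail (a joint): Travel of the steel hold-down rail (m): 0 open, beside the cells at crate y = +80 mm; 0.065 fully home at the end stop, over the lids at y = +15 mm. Moves to crate -y, starts at 0 to 0.010, about 1.5 N friction, stays where left. A bar 12 mm wide, 226 mm along the row, 87 to 93 mm above the counter; jars in their cells reach 81 mm at most.
- lock_grip (a point): On the axis of the rail's upright round black grip, 18 mm in diameter, from 74 to 104 mm above the counter, outside the crate's -x end (crate x = -140 mm). This point lies 90 mm above the counter, 14 mm below the grip's top. Moves with the rail; axes as the crate.
- tin: Bystander: round dark green pastille tin, 69 mm in diameter, 42 mm high, origin at the centre of its underside. Leave it.
- gift: Bystander: small gift box, 64 x 67 x 64 mm, origin at the centre of its underside. Leave it.
Things that resemble listed ones, but are neither listed nor needed, are in the scene too. Leave any purple look-alike of the jam_jar alone.

How it is judged (in metres and radians):
On the way, in this order (a step that is already met when the one before it is completed fails the run):
1. both loose jars stand upright in the two empty cells, released, with the rail not yet over them ((((horizontal distance between honey_jar and cell_1 below 0.014 m and z of honey_jar in the frame of cell_1 between -0.005 and 0.006 m and angle between honey_jar's own z axis and vertical below 0.15 rad) and (horizontal distance between jam_jar and cell_2 below 0.014 m and z of jam_jar in the frame of cell_2 between -0.005 and 0.006 m and angle between jam_jar's own z axis and vertical below 0.15 rad)) or ((horizontal distance between honey_jar and cell_2 below 0.014 m and z of honey_jar in the frame of cell_2 between -0.005 and 0.006 m and angle between honey_jar's own z axis and vertical below 0.15 rad) and (horizontal distance between jam_jar and cell_1 below 0.014 m and z of jam_jar in the frame of cell_1 between -0.005 and 0.006 m and angle between jam_jar's own z axis and vertical below 0.15 rad))) and contact force between the fingers and honey_jar below 0.1 N and contact force between the fingers and jam_jar below 0.1 N and value of joint rail below 0.025 m), for 0.2 s.
2. the rail is fully home at its end stop (value of joint rail above 0.061 m), for 0.2 s.
At the end, for the whole second after the job is handed in: The honey jar and the jam jar stand one each in cells 1 and 2, in either order, and the packed jar in cell 3, each on the cell's floor (within 6 mm in height, 14 mm of its centre), upright within 0.15 rad and at rest; the rail is at 61 mm or more of its 65 mm ((((horizontal distance between honey_jar and cell_1 below 0.014 m and z of honey_jar in the frame of cell_1 between -0.005 and 0.006 m and angle between honey_jar's own z axis and vertical below 0.15 rad) and (horizontal distance between jam_jar and cell_2 below 0.014 m and z of jam_jar in the frame of cell_2 between -0.005 and 0.006 m and angle between jam_jar's own z axis and vertical below 0.15 rad)) or ((horizontal distance between honey_jar and cell_2 below 0.014 m and z of honey_jar in the frame of cell_2 between -0.005 and 0.006 m and angle between honey_jar's own z axis and vertical below 0.15 rad) and (horizontal distance between jam_jar and cell_1 below 0.014 m and z of jam_jar in the frame of cell_1 between -0.005 and 0.006 m and angle between jam_jar's own z axis and vertical below 0.15 rad))) and horizontal distance between packed_jar and cell_3 below 0.014 m and z of packed_jar in the frame of cell_3 between -0.005 and 0.006 m and angle between packed_jar's own z axis and vertical below 0.15 rad and linear speed of each of honey_jar, jam_jar, packed_jar below 0.02 m/s and value of joint rail above 0.061 m); the robot touches nothing.
It fails at once if a jar is dropped into its cell (faster than 0.5 m/s within the last 50 mm above the cell's floor) ((horizontal distance between honey_jar and cell_1 below 0.025 m and z of honey_jar in the frame of cell_1 below 0.05 m and linear speed of honey_jar above 0.5 m/s) or (horizontal distance between honey_jar and cell_2 below 0.025 m and z of honey_jar in the frame of cell_2 below 0.05 m and linear speed of honey_jar above 0.5 m/s) or (horizontal distance between jam_jar and cell_1 below 0.025 m and z of jam_jar in the frame of cell_1 below 0.05 m and linear speed of jam_jar above 0.5 m/s) or (horizontal distance between jam_jar and cell_2 below 0.025 m and z of jam_jar in the frame of cell_2 below 0.05 m and linear speed of jam_jar above 0.5 m/s)).
It fails at once if the pastille tin or the gift box is moved more than 25 mm (distance of any of tin, gift from where it was at the start of the episode above 0.025 m).
It fails at once if the packed jar is lifted out of its cell (z of packed_jar in the frame of cell_3 above 0.03 m).
It also fails if it takes over 61 s, if anything falls off the work surface, if the arm or the gripper's body presses on something with over 40 N, if the wrist force passes 120 N, or if a joint passes its speed limit or range.

### The arm

A 7-joint arm with a two-finger parallel gripper is mounted at the origin on a cart in front of the work surface, level with it; the furniture and walls round the work are solid. World frame = base frame: x ahead of the robot, y to its left, z up, the work surface at z = 0. Lengths are in mm, angles in rad, forces in N, time in s.
With the tool pointing down it reaches from about 425 to 1025 mm from the base axis. Payload 9.4 kg.
Tool frame: the origin (TCP) lies midway between the tips of the shut fingers; the grasp point (between the pads) lies 19 mm behind it; z points along the fingers, y is the line along which they close (so a half turn about z gives the same grasp; the last joint's range is limited). The gripper opens to 93 mm and grips with 3 to 60 N. Pads are 15 mm wide; open, the fingers measure 128 mm over their backs; the gripper's body (75 mm by 188 mm) begins 65 mm behind the grasp point.
Start: joints at [1.163, 0.599, -0.003, 1.599, 0.002, 0.943, -0.08], TCP at [235.47, -685.695, 218.618] pointing down, gripper open.
Joint ranges: [-2.57, 2.57], [-0.35, 1.97], [-1.29, 1.29], [0.11, 2.56], [-1.05, 4.19], [0.11, 1.86], [-2.63, 2.63]. Speed limits (rad/s): [2.22, 2.22, 3.01, 3.01, 3.14, 3.14, 3.14].

### API

Orientations are given as a unit quaternion [x, y, z, w].
In Python, from bench import r, viewer gives the robot as it stands. The module is installed in compiled form; this text tells all that it offers.
- The arm moves only by the tool servo_tool, never from a script. Its argument "deltas" is a list of rows, each a list of 2 entries, a list of its own where there are three numbers: the shift along the tool's x, y, z in units of 20 cm (1.0 is 20 cm), then the turn about the tool's z in units of 0.5 rad (1.0 is 0.5 rad). In form: [[[tx, ty, tz], roll], ...]. A call has exactly 8 rows; each row is the pose to reach, as a shift and turn from the pose commanded when the call began, along the tool's axes at that moment; what a row does not reach only later rows make up. A row lasts 1/12 s, in which the tool goes at most 41.7 mm and 7.16 degrees, less where a joint would pass 70% of its speed; a pose out of reach is approached as far as the arm can. A call with a number of a shift or a turn outside -1 to 1 is refused whole. A call with a gripper value outside its range is refused whole. "jaw" is the closure in counts, from 0 (fully open) to 255 (shut), set as the call begins (left out, the last holds). The fingers move at their own pace and stop on an object; "grip_force" is the grip in N (left out, the last holds). Time passes only in rows, so rows that repeat a pose let the fingers close, or fill a call up. It gives the time, the measured TCP pose, the force, the opening and the grip force at its end, in the units of the state.
- r.get_state(): the state, without advancing time (a new reading comes with each control period).
- viewer.read_camera(name): name is "scene" or "top"; returns the picture (420x560x3 uint8, red, green, blue); there is no depth.
- viewer.camera_model(name): a dict with "vfov" (degrees; the focal length in pixels is half the picture's height over the tangent of half this angle, whatever the lens; pixels are square), "cx", "cy" (the principal point, pixels), "R" (3x3) and "t" (3): a world point X has camera coordinates R X + t. Camera axes: x right, y down, z forward; pixel columns grow to the right and rows downward; lengths in mm; the calibration is good to about 2 mm. A picture is of the moment at which its call begins. camera_model takes no time and is no camera call.
- r.hand_in(): hands the job in; it is judged then, once.
The state is a dict: "time_s": time; "joint_pos": joint angles; "joint_velocities": joint speeds; "effort": joint torques, N m; "tcp_pos": TCP position; "tcp_rot": TCP orientation; "force": force on the tool from outside, world axes, zero at the start; "wrist_torque": the same for the moment, N m; "gripper_width": finger opening in mm; "grasp_force": force on a finger pad.
Only numpy, scipy, OpenCV 4.12 (cv2) and the standard library are available. Lean on these libraries where they do the work, as an engineer would, in place of code of your own. Each camera call takes 0.05 s, during which the arm holds its last target. There are 200 camera calls.

## Working session

There is one attempt and no reset: what is moved stays moved. The work goes in short steps, Python scripts to look and compute and a tool call to move; the robot and the scene stay as the last step left them, time stands still between calls to the robot, and variables do not carry over. Pictures are saved under pics/ and viewed, at most 12 in all, crops included, and the job is handed in when it is done.

Besides the shell and the picture viewer there is one more tool, called after "Request:" in YAML: its name, and indented under it one key for each argument. servo_tool: Moves the arm, as the interface text tells. Shifts and turns lie within -1 to 1; 1 stands for 20 cm of shift or 0.5 rad of turn. Its arguments: {"type":"object","properties":{"deltas":{"type":"array","items":{"type":"array"}},"jaw":{"type":"number"},"grip_force":{"type":"number"}},"required":["deltas"]}

```bash
mkdir -p pics; python3 - <<'E'
from bench import r, viewer
import cv2
s=r.get_state(); print(s['time_s'],s['tcp_pos'],s['tcp_rot'],s['gripper_width'])
for n in("scene","top"):
    im=viewer.read_camera(n); cv2.imwrite(f"pics/{n}0.png",im[:,:,::-1]); print(n,viewer.camera_model(n))
E
```

```text
0.0 [ 235.28297597 -685.23812551  217.77455755] [ 9.86352090e-01  1.64648027e-01 -1.81024983e-04 -7.40909143e-04] 93.00568909306823
scene {'vfov': 42.62246103418421, 'cx': 276.61815738157793, 'cy': 201.5431822876161, 'R': array([[ 0.68425984, -0.72889051, -0.02251877],
       [-0.33153299, -0.28343203, -0.8998623 ],
       [ 0.64951855,  0.62320535, -0.43559241]]), 't': array([-569.67882825,  149.41024336, 1017.26017873])}
top {'vfov': 57.33900774770876, 'cx': 281.22895351855277, 'cy': 209.4303828662195, 'R': array([[-0.01702922, -0.99969992,  0.01760893],
       [-0.98018182,  0.01321514, -0.19765869],
       [ 0.19736668, -0.02062593, -0.98011273]]), 't': array([-301.40691028,  506.90819449,  935.81428999])}
```

View pics/top0.png

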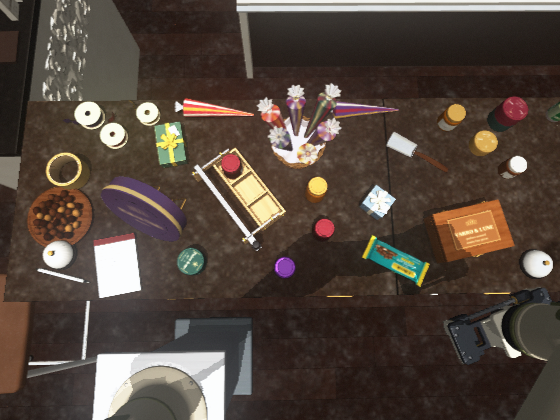

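View pics/scene0.png

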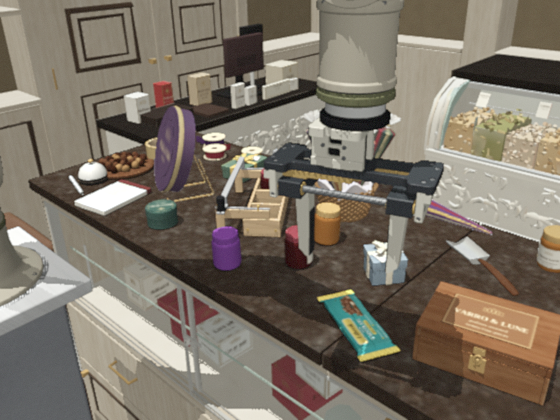

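The top view shows honey (317,188), red jam (325,229), purple decoy (285,267), packed jar (231,165), tin (190,262), gift (378,201), crate grip about (257,243). Zoom in on it.

```bash
cat > h.py <<'E'
import numpy as np, cv2
from bench import r, viewer
def K(n):
    m=viewer.camera_model(n); f=210/np.tan(np.radians(m['vfov']/2)); return f,m['cx'],m['cy'],np.array(m['R']),np.array(m['t'])
def ray(n,u,v,z):
    f,cx,cy,R,t=K(n); c=-R.T@t; d=R.T@np.array([(u-cx)/f,(v-cy)/f,1]); return c+d*(z-c[2])/d[2]
def proj(n,X):
    f,cx,cy,R,t=K(n); p=np.atleast_2d(X)@R.T+t; return p[:,:2]/p[:,2:]*f+[cx,cy]
E
python3 - <<'E'
from h import *
im=cv2.imread('pics/top0.png'); hsv=cv2.cvtColor(im,cv2.COLOR_BGR2HSV)
c=cv2.resize(im[140:260,185:345],None,fx=5,fy=5,interpolation=cv2.INTER_CUBIC); cv2.imwrite('pics/crop.png',c)
for nm,(u,v),z in(("honey",(317,188),75),("jam",(325,229),70),("packed",(231,165),76),("tin",(190,262),42),("gift",(378,201),64),("purple",(285,267),70),("grip",(257,243),104)):
    print(nm,ray("top",u,v,z).round(1))
E
```

```text
honey [ 552.4 -400.9   75. ]
jam [ 447.3 -417.8   70. ]
packed [ 615.8 -181.6   76. ]
tin [372.2 -76.7  42. ]
gift [ 518.8 -558.    64. ]
purple [ 354.5 -315.6   70. ]
grip [ 410.8 -248.6  104. ]
```

View pics/crop.png

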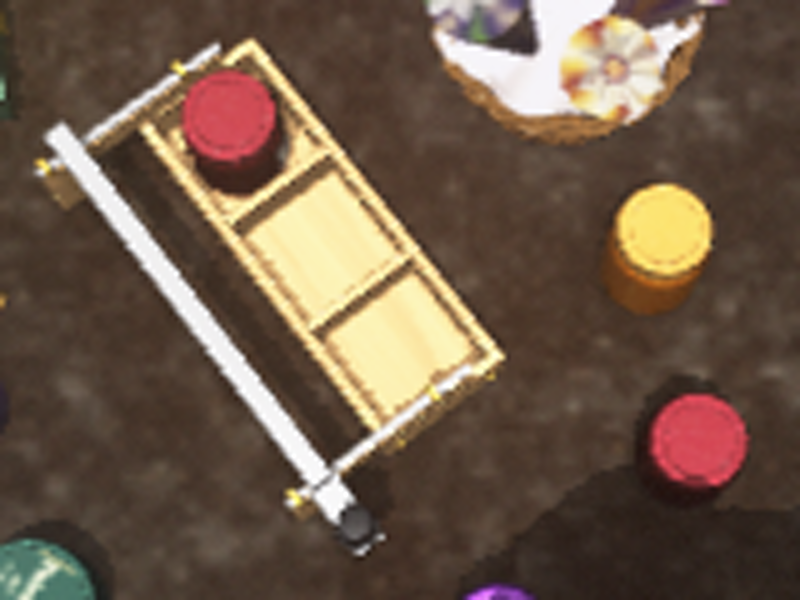

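```bash
cat > fit.py <<'E'
from h import *
from scipy.optimize import least_squares
def px(a,b): return (a-2)/5+185,(b-2)/5+140
def T(p,X): 
    c,s=np.cos(p[2]),np.sin(p[2]); X=np.atleast_2d(X).astype(float); return np.c_[p[0]+c*X[:,0]-s*X[:,1],p[1]+s*X[:,0]+c*X[:,1],X[:,2]]
def inv(p,w): 
    c,s=np.cos(p[2]),np.sin(p[2]); d=w[:2]-p[:2]; return np.array([c*d[0]+s*d[1],-s*d[0]+c*d[1]])
obs=[]
for a in((345,155),(415,245),(495,345)): obs.append((a,1,-39,40))
for a in((148,126),(375,428)): obs.append((a,1,39,40))
for a in((315,328),(408,262)): obs.append((a,0,-36,40))
for a in((235,222),(330,155)): obs.append((a,0,36,40))
def res(p):
    o=[inv(p,ray("top",*px(*a),z))[k]-v for a,k,v,z in obs]
    g=inv(p,ray("top",*px(357,522),104)); return np.array(o+[g[0]+140,g[1]-80+p[3]])
s=least_squares(res,[520,-230,.9,5],loss='soft_l1',f_scale=3); p=s.x
E
python3 - <<'E'
from fit import *
print(p, res(p).round(1))
for n,x in(("cell1",-72),("cell2",0),("cell3",72)): print(n,T(p,[x,0,6])[0].round(1))
print("grip",T(p,[-140,80-p[3],90])[0], 'packed in crate',inv(p,ray("top",*px(230,112),76)))
im=cv2.imread('pics/top0.png')
# lid centroids
hsv=cv2.cvtColor(im,cv2.COLOR_BGR2HSV)
def lid(n,f,z,u,v,b,lo,hi,k=16):
    h=cv2.cvtColor(f,cv2.COLOR_BGR2HSV); m=cv2.inRange(h,lo,hi); q=np.zeros_like(m); q[v-k:v+k,u-k:u+k]=m[v-k:v+k,u-k:u+k]
    c=max(cv2.findContours(q,0,2)[0],key=cv2.contourArea); e=cv2.fitEllipse(cv2.convexHull(c)); print(b,np.round(e[0],1),np.round(e[1],1),ray(n,*e[0],z).round(1))
lid("top",im,75,317,186,"honey",(15,100,170),(32,255,255))
lid("top",im,70,325,228,"jam",(165,80,100),(180,255,255))
S=5;c=cv2.resize(im[140:260,185:345],None,fx=S,fy=S,interpolation=cv2.INTER_CUBIC)
def L(X,col,n="top"):
    q=((proj("top",T(p,X))-[185,140])*S+2).astype(int); cv2.polylines(c,[q],False,col,1)
for y in(-39,-33,33,39): L([[-108,y,40],[108,y,40]],(255,0,255))
for x in(-39,-33,33,39): L([[x,-33,40],[x,33,40]],(0,255,0))
for x in(-111,-105,105,111): L([[x,-39,40],[x,39,40]],(255,255,0))
y=80-p[3]; L([[-113,y-6,93],[113,y-6,93],[113,y+6,93],[-113,y+6,93],[-113,y-6,93]],(0,0,255))
for cc,w,rr in((T(p,[-140,y,104])[0],0,9),(ray("top",317.3,186,75),0,24)):
    a=np.linspace(0,6.3,30); q=((proj("top",np.c_[cc[0]+rr*np.cos(a),cc[1]+rr*np.sin(a),a*0+cc[2]])-[185,140])*S+2).astype(int); cv2.polylines(c,[q],False,(255,0,0),1)
cv2.imwrite('pics/ov.png',c)
E
```

```text
[ 564.65991534 -225.72003136    0.62472275    5.22977983] [ 2.   1.4 -0.2 -1.1 -2.1 -0.  -0.3 -0.5 -0.4  1.3 -0. ]
cell1 [ 506.3 -267.8    6. ]
cell2 [ 564.7 -225.7    6. ]
cell3 [ 623.1 -183.6    6. ]
grip [ 407.37133354 -246.95415157   90.        ] packed in crate [74.51553357  2.04593641]
honey [317.4 185.5] [17.5 19. ] [ 559.1 -402.    75. ]
jam [324.3 227.7] [18.1 19.2] [ 450.7 -416.1   70. ]
```

View pics/ov.png

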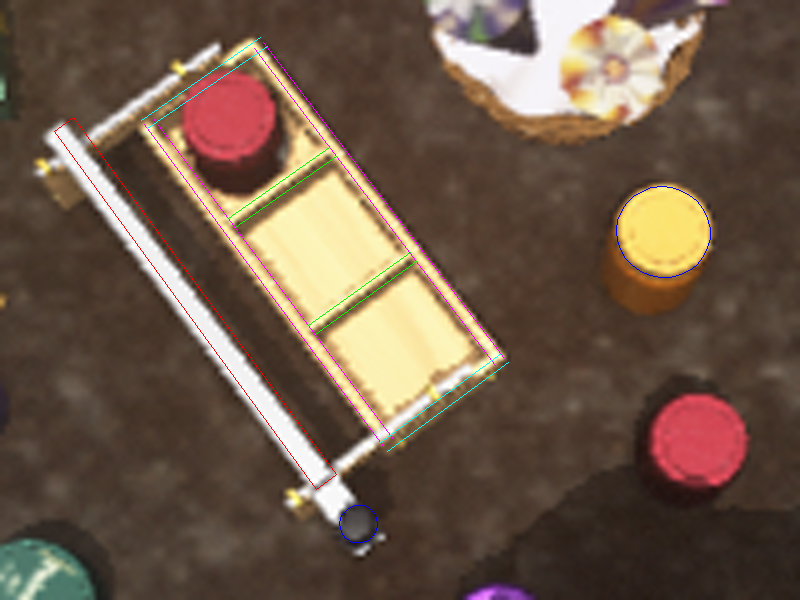

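```bash
python3 - <<'E'
s=open('fit.py').read()
s=s.replace("g=inv(p","rl=[inv(p,ray('top',*px(*a),93))[1]-80+p[3] for a in((62,135),(190,305),(318,478))]; g=inv(p").replace("np.array(o+[","np.array(o+rl+[")
open('fit.py','w').write(s)
E
cat >> h.py <<'E'
from scipy.spatial.transform import Rotation as Ro
def go(x,y,z,yaw=None):
    "delta to target; yaw = world angle wanted for tool y"
    s=r.get_state(); R=Ro.from_quat(s['tcp_rot']).as_matrix(); d=R.T@(np.array([x,y,z])-s['tcp_pos'])/200
    a=np.arctan2(R[1,1],R[0,1]); roll=0 if yaw is None else -((yaw-a+np.pi/2)%np.pi-np.pi/2)/.5
    print(np.round(d,4),'roll',round(roll,4),'| t',round(s['time_s'],2),'tcp',np.round(s['tcp_pos'],1),'w',round(s['gripper_width'],1),'F',np.round(s['force'],1),'g',round(s['grasp_force'],1),'tilt',np.round(R[:,2],3))
E
python3 - <<'E'
from fit import *
print(p,res(p).round(1))
for x in(-72,0): print(T(p,[x,0,6])[0].round(1))
print(T(p,[-140,80-p[3],90])[0])
go(450.7,-416.1,200,p[2]-np.pi/2)
E
```

```text
[ 564.63331377 -225.54034104    0.63146584    2.91081114] [ 1.7  1.4  0.3 -2.  -1.6  0.1 -0.6 -0.3 -0.7  0.7  0.2  0.5  1.7 -1.5]
[ 506.5 -268.     6. ]
[ 564.6 -225.5    6. ]
[ 406.1225369  -245.96279573   90.        ]
[ 1.4557 -0.923   0.0904] roll -0.6012 | t 0.1 tcp [ 235.3 -685.3  217.9] w 93.1 F [ 0.4 -0.2  0.4] g 0.0 tilt [-0.001  0.001 -1.   ]
```

Request:
servo_tool:
  deltas:
    - [[0.08, -0.05, 0], -0.1]
    - [[0.2, -0.13, 0], -0.2]
    - [[0.34, -0.22, 0.01], -0.35]
    - [[0.48, -0.31, 0.02], -0.45]
    - [[0.62, -0.4, 0.03], -0.55]
    - [[0.76, -0.49, 0.04], -0.6]
    - [[0.88, -0.56, 0.05], -0.6]
    - [[0.95, -0.6, 0.05], -0.6]
  jaw: 0
  grip_force: 25

```text
time_s: 0.77
tcp_pos: [379.0, -506.2, 208.2]
tcp_rot: [0.95, 0.313, 0.001, -0.001]
force: [-0.5, 0.1, 0.5]
gripper_width: 93.1
grasp_force: 0.0
```

```bash
python3 - <<'E'
from fit import *
go(450.7,-416.1,130,p[2]-np.pi/2)
im=viewer.read_camera("scene")[:,:,::-1]; c=cv2.resize(im[100:300,130:400],None,fx=2.9,fy=2.9,interpolation=cv2.INTER_CUBIC); cv2.imwrite('pics/s1.png',c)
E
```

```text
[ 0.5552 -0.1487  0.392 ] roll 0.01 | t 0.77 tcp [ 379.  -506.2  208.2] w 93.1 F [-0.5  0.1  0.5] g 0.0 tilt [ 0.001  0.002 -1.   ]
```

View pics/s1.png

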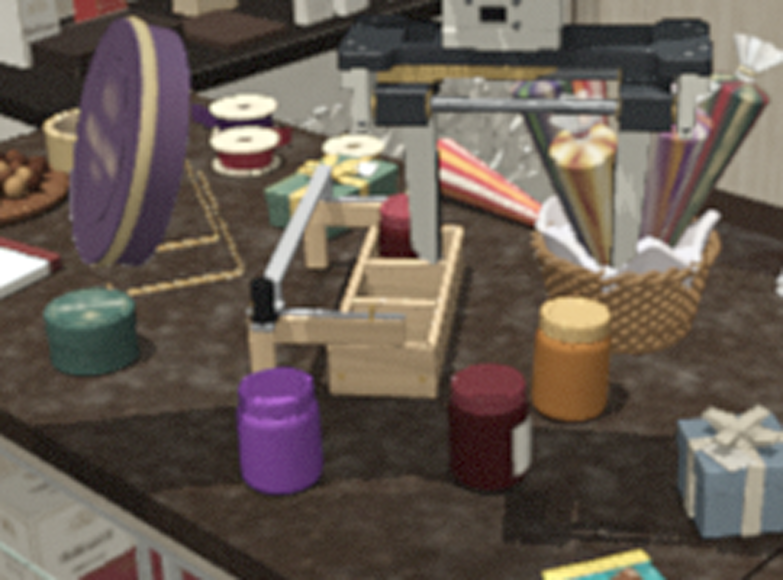

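The scene crop shows honey lid (575,312), jam lid (490,382), and a basket of tall candy cones behind honey; the nearest (golden) cone top is at crop (585,135).

```bash
python3 - <<'E'
from fit import *
q=lambda a,b:(130+a/2.9,100+b/2.9)
print('honey',ray("scene",*q(574,316),75),'jam',ray("scene",*q(489,384),70))
print('basket near base',ray("scene",*q(630,345),0), ray("scene",*q(560,335),0))
def tri(u1,u2):
    A=[];b=[]
    for n,u in(("scene",u1),("top",u2)):
        f,cx,cy,R,t=K(n); P=np.c_[R,t]; k=[(u[0]-cx)/f,(u[1]-cy)/f]
        for i in(0,1): w=P[i]-k[i]*P[2]; A.append(w[:3]); b.append(-w[3])
    x,rr,_,_=np.linalg.lstsq(np.array(A),np.array(b),rcond=None); return x.round(0),rr
print('gold cone',tri(q(585,140),(309,153)))
for z in(60,100,150,200): print(z,ray("top",309,153,z).round(0),ray("top",298,165,z).round(0),ray("top",325,155,z).round(0),ray("top",330,128,z).round(0))
E
```

```text
honey [ 551.23627999 -408.68050235   75.        ] jam [ 446.00915873 -421.86871725   70.        ]
basket near base [ 658.37808942 -380.85203579    0.        ] [ 636.31590827 -329.38005016    0.        ]
gold cone (array([ 608., -372.,  181.]), array([1.39516946]))
60 [ 652. -385.   60.] [ 619. -355.   60.] [ 646. -427.   60.] [ 722. -443.   60.]
100 [ 637. -381.  100.] [ 606. -352.  100.] [ 632. -421.  100.] [ 704. -437.  100.]
150 [ 620. -376.  150.] [ 590. -349.  150.] [ 614. -414.  150.] [ 683. -429.  150.]
200 [ 602. -371.  200.] [ 574. -345.  200.] [ 597. -407.  200.] [ 661. -421.  200.]
```

Request:
servo_tool:
  deltas:
    - [[0.1, -0.03, 0.05], 0.0]
    - [[0.2, -0.06, 0.1], 0.0]
    - [[0.32, -0.09, 0.18], 0.0]
    - [[0.42, -0.12, 0.25], 0.0]
    - [[0.5, -0.14, 0.32], 0.0]
    - [[0.54, -0.15, 0.36], 0.01]
    - [[0.555, -0.15, 0.38], 0.01]
    - [[0.555, -0.15, 0.39], 0.01]

```text
time_s: 1.48
tcp_pos: [448.3, -420.5, 130.1]
tcp_rot: [0.951, 0.308, -0.0, -0.0]
force: [0.6, -0.2, 0.2]
gripper_width: 93.0
grasp_force: 0.0
```

```bash
python3 - <<'E'
from fit import *
go(450.7,-416.5,38,p[2]-np.pi/2)
E
```

```text
[ 0.0217 -0.0087  0.4607] roll -0.0087 | t 1.48 tcp [ 448.3 -420.5  130.1] w 93.0 F [ 0.6 -0.2  0.2] g 0.0 tilt [-0.001  0.    -1.   ]
```

Request:
servo_tool:
  deltas:
    - [[0.01, -0.005, 0.05], 0.0]
    - [[0.02, -0.01, 0.12], 0.0]
    - [[0.02, -0.01, 0.2], 0.0]
    - [[0.02, -0.01, 0.28], 0.0]
    - [[0.02, -0.01, 0.35], 0.0]
    - [[0.02, -0.01, 0.41], 0.0]
    - [[0.02, -0.01, 0.45], 0.0]
    - [[0.02, -0.01, 0.46], 0.0]

```text
time_s: 2.15
tcp_pos: [449.3, -417.1, 37.3]
tcp_rot: [0.952, 0.307, -0.001, -0.001]
force: [0.2, -0.7, 0.3]
gripper_width: 92.9
grasp_force: 0.0
```

Request:
servo_tool:
  deltas:
    - [[0, 0, 0], 0]
    - [[0, 0, 0], 0]
    - [[0, 0, 0], 0]
    - [[0, 0, 0], 0]
    - [[0, 0, 0], 0]
    - [[0, 0, 0], 0]
    - [[0, 0, 0], 0]
    - [[0, 0, 0], 0]
  jaw: 255

```text
time_s: 2.82
tcp_pos: [450.2, -416.7, 38.9]
tcp_rot: [0.951, 0.308, 0.0, 0.0]
force: [-1.2, 1.1, 2.7]
gripper_width: 52.5
grasp_force: 25.0
```

```bash
python3 - <<'E'
from fit import *
X=T(p,[0,0,6])[0]; go(X[0],X[1],150,p[2]-np.pi/2)
E
```

```text
[ 1.0237 -0.4396 -0.5556] roll -0.0111 | t 2.82 tcp [ 450.2 -416.7   38.9] w 52.5 F [-1.2  1.1  2.7] g 25.0 tilt [ 0. -0. -1.]
```

Request:
servo_tool:
  deltas:
    - [[0, 0, -0.05], 0]
    - [[0, 0, -0.15], 0]
    - [[0, 0, -0.27], 0]
    - [[0.01, -0.01, -0.4], 0]
    - [[0.05, -0.05, -0.5], -0.01]
    - [[0.13, -0.1, -0.55], -0.01]
    - [[0.25, -0.2, -0.58], -0.01]
    - [[0.38, -0.3, -0.58], -0.01]

```text
time_s: 3.48
tcp_pos: [476.7, -324.2, 156.6]
tcp_rot: [0.951, 0.309, 0.001, 0.001]
force: [0.6, 1.2, -2.9]
gripper_width: 52.4
grasp_force: 25.0
```

Request:
servo_tool:
  deltas:
    - [[0.12, -0.05, 0], 0]
    - [[0.25, -0.1, 0], 0]
    - [[0.38, -0.13, 0], 0]
    - [[0.5, -0.14, 0], 0]
    - [[0.58, -0.14, 0], 0]
    - [[0.62, -0.14, 0], 0]
    - [[0.64, -0.14, 0], 0]
    - [[0.64, -0.14, 0], 0]

```text
time_s: 4.15
tcp_pos: [563.4, -225.9, 154.5]
tcp_rot: [0.951, 0.31, -0.0, 0.0]
force: [-0.3, 0.1, -3.2]
gripper_width: 52.6
grasp_force: 25.0
```

```bash
python3 - <<'E'
from fit import *
X=T(p,[0,0,6])[0]; go(X[0],X[1],45,p[2]-np.pi/2)
im=viewer.read_camera("scene")[:,:,::-1]; a=cv2.resize(im[80:290,190:410],None,fx=1.8,fy=1.8)
im=viewer.read_camera("top")[:,:,::-1]; cv2.imwrite('pics/top2.png',im); b=cv2.resize(im[80:290,200:420],None,fx=1.8,fy=1.8); cv2.imwrite('pics/s2.png',np.hstack([a,b]))
E
```

```text
[0.0062 0.002  0.5475] roll -0.0015 | t 4.15 tcp [ 563.4 -225.9  154.5] w 52.6 F [-0.3  0.1 -3.2] g 25.0 tilt [-0. -0. -1.]
```

View pics/s2.png

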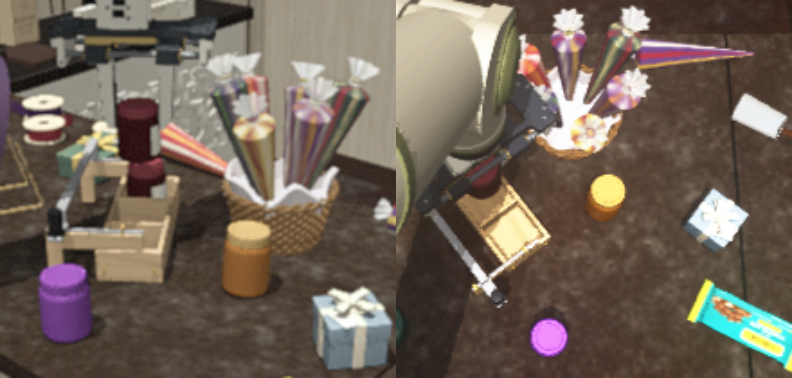

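Request:
servo_tool:
  deltas:
    - [[0, 0, 0.05], 0]
    - [[0.003, 0, 0.12], 0]
    - [[0.006, 0.002, 0.2], 0]
    - [[0.006, 0.002, 0.28], 0]
    - [[0.006, 0.002, 0.34], 0]
    - [[0.006, 0.002, 0.39], 0]
    - [[0.006, 0.002, 0.42], 0]
    - [[0.006, 0.002, 0.43], 0]

```text
time_s: 4.92
tcp_pos: [564.1, -225.3, 67.4]
tcp_rot: [0.951, 0.31, -0.001, -0.0]
force: [0.1, 0.4, -2.6]
gripper_width: 52.2
grasp_force: 25.0
```

Request:
servo_tool:
  deltas:
    - [[0, 0, 0.01], 0]
    - [[0, 0, 0.025], 0]
    - [[0, 0, 0.04], 0]
    - [[0, 0, 0.055], 0]
    - [[0, 0, 0.07], 0]
    - [[0, 0, 0.085], 0]
    - [[0, 0, 0.095], 0]
    - [[0, 0, 0.1], 0]

```text
time_s: 5.58
tcp_pos: [564.6, -225.1, 48.3]
tcp_rot: [0.951, 0.31, -0.0, -0.0]
force: [0.1, 0.3, -3.1]
gripper_width: 52.3
grasp_force: 25.0
```

```bash
python3 - <<'E'
from fit import *
X=T(p,[0,0,6])[0]; go(X[0],X[1],45,p[2]-np.pi/2)
E
```

```text
[-0.0011  0.0018  0.0164] roll -0.001 | t 5.58 tcp [ 564.6 -225.1   48.3] w 52.3 F [ 0.1  0.3 -3.1] g 25.0 tilt [-0.  0. -1.]
```

Request:
servo_tool:
  deltas:
    - [[0, 0, 0.005], 0]
    - [[0, 0, 0.01], 0]
    - [[0, 0, 0.015], 0]
    - [[0, 0, 0.018], 0]
    - [[0, 0, 0.018], 0]
    - [[0, 0, 0.018], 0]
    - [[0, 0, 0.018], 0]
    - [[0, 0, 0.018], 0]

```text
time_s: 6.25
tcp_pos: [564.8, -225.2, 45.0]
tcp_rot: [0.951, 0.31, 0.0, 0.0]
force: [0.1, 0.3, -3.3]
gripper_width: 52.0
grasp_force: 25.0
```

Request:
servo_tool:
  deltas:
    - [[0, 0, 0.003], 0]
    - [[0, 0, 0.006], 0]
    - [[0, 0, 0.008], 0]
    - [[0, 0, 0.01], 0]
    - [[0, 0, 0.01], 0]
    - [[0, 0, 0.01], 0]
    - [[0, 0, 0.01], 0]
    - [[0, 0, 0.01], 0]

```text
time_s: 6.92
tcp_pos: [564.8, -225.2, 44.8]
tcp_rot: [0.951, 0.31, 0.0, 0.0]
force: [-5.6, 2.2, 18.0]
gripper_width: 52.3
grasp_force: 25.0
```

Floor contact. Release (partial opening) and rise.

Request:
servo_tool:
  deltas:
    - [[0, 0, -0.006], 0]
    - [[0, 0, -0.006], 0]
    - [[0, 0, -0.006], 0]
    - [[0, 0, -0.006], 0]
    - [[0, 0, -0.006], 0]
    - [[0, 0, -0.006], 0]
    - [[0, 0, -0.006], 0]
    - [[0, 0, -0.006], 0]
  jaw: 60

```text
time_s: 7.58
tcp_pos: [564.7, -225.2, 44.1]
tcp_rot: [0.951, 0.31, -0.0, -0.0]
force: [-0.6, -0.9, -0.3]
gripper_width: 70.8
grasp_force: 0.0
```

Request:
servo_tool:
  deltas:
    - [[0, 0, -0.03], 0]
    - [[0, 0, -0.1], 0]
    - [[0, 0, -0.2], 0]
    - [[0, 0, -0.32], 0]
    - [[0, 0, -0.44], 0]
    - [[0, 0, -0.54], 0]
    - [[0, 0, -0.6], 0]
    - [[0, 0, -0.62], 0]

```text
time_s: 8.25
tcp_pos: [565.5, -225.5, 170.5]
tcp_rot: [0.951, 0.31, 0.001, 0.001]
force: [-0.4, -0.7, -0.2]
gripper_width: 71.1
grasp_force: 0.0
```

```bash
python3 - <<'E'
from fit import *
X=T(p,[0,0,6])[0]; w=p[2]; go(X[0],X[1],45)
# honey approach: 110 mm behind along tool x (angle w)
h=np.array([559.1,-402.]); e=np.array([np.cos(w),np.sin(w)])
print(h-110*e,h-60*e); q=h-110*e; go(q[0],q[1],168,w-np.pi/2)
E
```

```text
[-0.0049 -0.0042  0.6275] roll 0 | t 8.25 tcp [ 565.5 -225.5  170.5] w 71.1 F [-0.4 -0.7 -0.2] g 0.0 tilt [ 0.003 -0.001 -1.   ]
[ 470.31206485 -466.93614226] [ 510.67021719 -437.41971396]
[-1.0964  0.6941  0.0123] roll -0.0016 | t 8.25 tcp [ 565.5 -225.5  170.5] w 71.1 F [-0.4 -0.7 -0.2] g 0.0 tilt [ 0.003 -0.001 -1.   ]
```

Request:
servo_tool:
  deltas:
    - [[-0.05, 0.0, 0], 0]
    - [[-0.18, 0.0, 0], 0]
    - [[-0.34, 0.0, 0], 0]
    - [[-0.5, 0.03, 0], 0]
    - [[-0.66, 0.1, 0], 0]
    - [[-0.81, 0.2, 0], 0]
    - [[-0.93, 0.3, 0], 0]
    - [[-1.0, 0.4, 0], 0]
  jaw: 0

```text
time_s: 8.92
tcp_pos: [446.2, -410.5, 166.7]
tcp_rot: [0.951, 0.309, -0.002, -0.001]
force: [0.5, 0.0, 1.1]
gripper_width: 92.6
grasp_force: 0.0
```

Request:
servo_tool:
  deltas:
    - [[-0.03, 0.1, 0.0], 0]
    - [[-0.06, 0.2, 0.0], 0]
    - [[-0.09, 0.27, 0.03], 0]
    - [[-0.1, 0.29, 0.12], 0]
    - [[-0.1, 0.294, 0.25], 0]
    - [[-0.1, 0.294, 0.38], 0]
    - [[-0.1, 0.294, 0.5], 0]
    - [[-0.1, 0.294, 0.56], 0]

```text
time_s: 9.58
tcp_pos: [466.2, -465.7, 51.8]
tcp_rot: [0.951, 0.31, -0.002, -0.003]
force: [0.3, -0.5, -0.3]
gripper_width: 93.0
grasp_force: 0.0
```

```bash
python3 - <<'E'
from fit import *
w=p[2];h=np.array([559.1,-402.]); e=np.array([np.cos(w),np.sin(w)])
q=h-5*e; go(q[0],q[1],38,w-np.pi/2)
im=viewer.read_camera("top")[:,:,::-1]; b=cv2.resize(im[100:250,250:400],None,fx=4,fy=4); cv2.imwrite('pics/t3.png',b)
E
```

```text
[0.5379 0.0169 0.0679] roll -0.0019 | t 9.58 tcp [ 466.2 -465.7   51.8] w 93.0 F [ 0.3 -0.5 -0.3] g 0.0 tilt [-0.005  0.004 -1.   ]
```

View pics/t3.png

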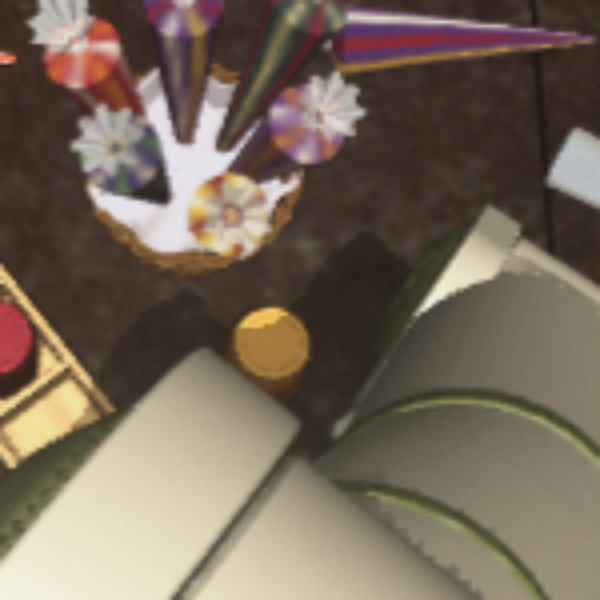

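Request:
servo_tool:
  deltas:
    - [[0.02, 0.005, 0.02], 0]
    - [[0.07, 0.01, 0.04], 0]
    - [[0.14, 0.015, 0.06], 0]
    - [[0.22, 0.017, 0.068], 0]
    - [[0.3, 0.017, 0.068], 0]
    - [[0.36, 0.017, 0.068], 0]
    - [[0.39, 0.017, 0.068], 0]
    - [[0.4, 0.017, 0.068], 0]

```text
time_s: 10.3
tcp_pos: [537.6, -420.8, 43.0]
tcp_rot: [0.95, 0.312, 0.001, 0.0]
force: [-0.6, 0.2, 0.3]
gripper_width: 93.0
grasp_force: 0.0
```

Request:
servo_tool:
  deltas:
    - [[0.02, 0, 0], 0]
    - [[0.04, 0, 0], 0]
    - [[0.06, 0, 0], 0]
    - [[0.08, 0, 0], 0]
    - [[0.095, 0, 0], 0]
    - [[0.1, 0, 0], 0]
    - [[0.1, 0, 0], 0]
    - [[0.1, 0, 0], 0]

```text
time_s: 10.97
tcp_pos: [551.5, -410.9, 42.6]
tcp_rot: [0.951, 0.31, -0.0, 0.0]
force: [-0.3, -0.3, -0.6]
gripper_width: 92.9
grasp_force: 0.0
```

```bash
python3 - <<'E'
from fit import *
w=p[2];h=np.array([559.1,-402.]); e=np.array([np.cos(w),np.sin(w)])
q=h-5*e; go(q[0],q[1],38,w-np.pi/2)
E
```

```text
[ 0.032  -0.0137  0.0228] roll -0.0014 | t 10.97 tcp [ 551.5 -410.9   42.6] w 92.9 F [-0.3 -0.3 -0.6] g 0.0 tilt [-0. -0. -1.]
```

Request:
servo_tool:
  deltas:
    - [[0.005, -0.005, 0.005], 0]
    - [[0.01, -0.01, 0.01], 0]
    - [[0.015, -0.012, 0.015], 0]
    - [[0.02, -0.012, 0.018], 0]
    - [[0.025, -0.012, 0.018], 0]
    - [[0.028, -0.012, 0.018], 0]
    - [[0.03, -0.012, 0.018], 0]
    - [[0.03, -0.012, 0.018], 0]

```text
time_s: 11.63
tcp_pos: [555.2, -405.3, 39.0]
tcp_rot: [0.951, 0.31, 0.0, 0.0]
force: [-0.2, -0.1, -0.2]
gripper_width: 93.3
grasp_force: 0.0
```

Request:
servo_tool:
  deltas:
    - [[0.004, 0, 0], 0]
    - [[0.008, 0, 0], 0]
    - [[0.012, 0, 0], 0]
    - [[0.015, 0, 0], 0]
    - [[0.015, 0, 0], 0]
    - [[0.015, 0, 0], 0]
    - [[0.015, 0, 0], 0]
    - [[0.015, 0, 0], 0]

```text
time_s: 12.3
tcp_pos: [557.4, -403.6, 39.0]
tcp_rot: [0.951, 0.31, -0.0, -0.0]
force: [0.6, -0.2, -1.1]
gripper_width: 93.0
grasp_force: 0.0
```

```bash
python3 - <<'E'
from fit import *
w=p[2];h=np.array([559.1,-402.]); e=np.array([np.cos(w),np.sin(w)])
q=h; go(q[0],q[1],38,w-np.pi/2)
E
```

```text
[ 0.0115 -0.0016  0.0048] roll -0.0016 | t 12.3 tcp [ 557.4 -403.6   39. ] w 93.0 F [ 0.6 -0.2 -1.1] g 0.0 tilt [-0. -0. -1.]
```

Offset 2.3 mm, no contact: good. Grip.

Request:
servo_tool:
  deltas:
    - [[0, 0, 0], 0]
    - [[0, 0, 0], 0]
    - [[0, 0, 0], 0]
    - [[0, 0, 0], 0]
    - [[0, 0, 0], 0]
    - [[0, 0, 0], 0]
    - [[0, 0, 0], 0]
    - [[0, 0, 0], 0]
  jaw: 255

```text
time_s: 12.97
tcp_pos: [557.4, -403.4, 39.0]
tcp_rot: [0.951, 0.31, -0.0, -0.0]
force: [0.1, 1.3, 1.7]
gripper_width: 51.6
grasp_force: 24.8
```

Request:
servo_tool:
  deltas:
    - [[0, 0, -0.03], 0]
    - [[-0.04, 0, -0.08], 0]
    - [[-0.1, 0, -0.13], 0]
    - [[-0.18, 0, -0.19], 0]
    - [[-0.25, 0, -0.28], 0]
    - [[-0.3, 0, -0.38], 0]
    - [[-0.32, 0, -0.48], 0]
    - [[-0.32, 0, -0.54], 0]

```text
time_s: 13.63
tcp_pos: [503.2, -444.6, 150.4]
tcp_rot: [0.951, 0.308, 0.0, 0.002]
force: [-0.3, 0.6, -1.5]
gripper_width: 51.5
grasp_force: 24.7
```

```bash
python3 - <<'E'
from fit import *
w=p[2]; e=np.array([np.cos(w),np.sin(w)]); X=T(p,[-72,0,6])[0][:2]-2.3*e
go(X[0],X[1],150,w-np.pi/2)
E
```

```text
[ 5.195e-01 -7.053e-01 -4.000e-04] roll -0.0095 | t 13.63 tcp [ 503.2 -444.6  150.4] w 51.5 F [-0.3  0.6 -1.5] g 24.7 tilt [ 0.001 -0.003 -1.   ]
```

Request:
servo_tool:
  deltas:
    - [[0, -0.06, -0.02], 0]
    - [[0, -0.18, -0.04], 0]
    - [[0.03, -0.32, -0.04], 0]
    - [[0.1, -0.46, -0.04], 0]
    - [[0.2, -0.58, -0.04], 0]
    - [[0.32, -0.66, -0.04], 0]
    - [[0.43, -0.7, -0.02], 0]
    - [[0.51, -0.705, 0.0], -0.01]

```text
time_s: 14.3
tcp_pos: [504.5, -263.3, 147.0]
tcp_rot: [0.949, 0.314, -0.0, -0.001]
force: [0.6, -0.1, -1.8]
gripper_width: 51.6
grasp_force: 24.7
```

Request:
servo_tool:
  deltas:
    - [[0.01, 0, 0], 0]
    - [[0.01, 0, 0.05], 0]
    - [[0.01, 0, 0.12], 0]
    - [[0.01, 0, 0.2], 0]
    - [[0.01, 0, 0.28], 0]
    - [[0.01, 0, 0.35], 0]
    - [[0.01, 0, 0.39], 0]
    - [[0.01, 0, 0.4], 0]

```text
time_s: 14.97
tcp_pos: [504.7, -266.6, 65.2]
tcp_rot: [0.95, 0.312, -0.001, -0.001]
force: [-1.2, -0.0, -1.5]
gripper_width: 51.3
grasp_force: 24.7
```

```bash
python3 - <<'E'
from fit import *
w=p[2]; e=np.array([np.cos(w),np.sin(w)]); X=T(p,[-72,0,6])[0][:2]-2.3*e
go(X[0],X[1],45,w-np.pi/2)
im=viewer.read_camera("scene")[:,:,::-1]; c=cv2.resize(im[110:270,190:350],None,fx=3.7,fy=3.7,interpolation=cv2.INTER_CUBIC); cv2.imwrite('pics/s4.png',c)
E
```

```text
[-0.0082  0.0114  0.1012] roll 0.006 | t 14.97 tcp [ 504.7 -266.6   65.2] w 51.3 F [-1.2 -0.  -1.5] g 24.7 tilt [-0.003  0.001 -1.   ]
```

View pics/s4.png

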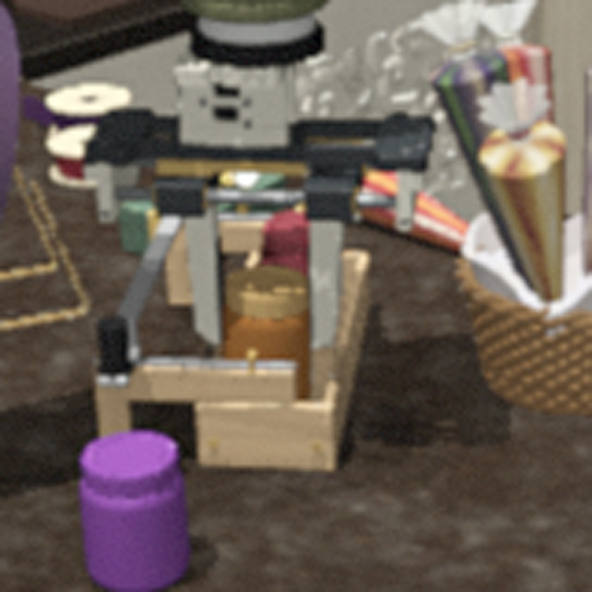

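Honey hangs in cell 1 between the fingers at crop (265,330), clear of walls. Lower it.

Request:
servo_tool:
  deltas:
    - [[-0.002, 0.004, 0.01], 0]
    - [[-0.004, 0.008, 0.025], 0]
    - [[-0.005, 0.008, 0.04], 0]
    - [[-0.005, 0.008, 0.055], 0]
    - [[-0.005, 0.008, 0.07], 0]
    - [[-0.005, 0.008, 0.08], 0]
    - [[-0.005, 0.008, 0.088], 0]
    - [[-0.005, 0.008, 0.09], 0]

```text
time_s: 15.68
tcp_pos: [506.8, -267.9, 48.7]
tcp_rot: [0.95, 0.313, -0.0, -0.0]
force: [-0.7, -0.5, -2.7]
gripper_width: 51.8
grasp_force: 24.7
```

Request:
servo_tool:
  deltas:
    - [[0, 0, 0.003], 0]
    - [[0, 0, 0.006], 0]
    - [[0, 0, 0.009], 0]
    - [[0, 0, 0.012], 0]
    - [[0, 0, 0.013], 0]
    - [[0, 0, 0.013], 0]
    - [[0, 0, 0.013], 0]
    - [[0, 0, 0.013], 0]

```text
time_s: 16.35
tcp_pos: [506.8, -268.0, 46.4]
tcp_rot: [0.95, 0.313, -0.0, 0.0]
force: [-0.5, 0.2, -1.9]
gripper_width: 51.8
grasp_force: 24.7
```

Request:
servo_tool:
  deltas:
    - [[-0.005, 0, 0.002], 0]
    - [[-0.01, 0, 0.004], 0]
    - [[-0.01, 0, 0.006], 0]
    - [[-0.01, 0, 0.007], 0]
    - [[-0.01, 0, 0.008], 0]
    - [[-0.01, 0, 0.008], 0]
    - [[-0.01, 0, 0.008], 0]
    - [[-0.01, 0, 0.008], 0]

```text
time_s: 17.02
tcp_pos: [505.1, -269.2, 44.9]
tcp_rot: [0.95, 0.313, -0.0, 0.0]
force: [-0.8, -0.3, 0.9]
gripper_width: 51.7
grasp_force: 24.8
```

Touching. Release and rise.

Request:
servo_tool:
  deltas:
    - [[0, 0, 0], 0]
    - [[0, 0, 0], 0]
    - [[0, 0, 0], 0]
    - [[0, 0, 0], 0]
    - [[0, 0, 0], 0]
    - [[0, 0, 0], 0]
    - [[0, 0, 0], 0]
    - [[0, 0, 0], 0]
  jaw: 60

```text
time_s: 17.68
tcp_pos: [505.2, -269.2, 44.8]
tcp_rot: [0.95, 0.313, -0.0, 0.0]
force: [0.2, -0.1, 0.1]
gripper_width: 70.9
grasp_force: 0.0
```

Request:
servo_tool:
  deltas:
    - [[0, 0, -0.03], 0]
    - [[0, 0, -0.1], 0]
    - [[0, 0, -0.2], 0]
    - [[0, 0, -0.32], 0]
    - [[0, 0, -0.44], 0]
    - [[0, 0, -0.54], 0]
    - [[0, 0, -0.6], 0]
    - [[0, 0, -0.62], 0]

```text
time_s: 18.35
tcp_pos: [506.0, -269.7, 171.4]
tcp_rot: [0.95, 0.312, 0.001, 0.001]
force: [0.7, 0.5, -0.2]
gripper_width: 70.9
grasp_force: 0.0
```

Request:
servo_tool:
  deltas:
    - [[-0.05, 0, 0], 0]
    - [[-0.15, 0, 0], 0]
    - [[-0.28, 0, 0], 0]
    - [[-0.4, 0, 0], 0]
    - [[-0.52, 0, 0], 0]
    - [[-0.62, 0, 0], 0]
    - [[-0.68, 0, 0], 0]
    - [[-0.7, 0, 0], 0]

```text
time_s: 19.02
tcp_pos: [389.9, -353.5, 168.0]
tcp_rot: [0.95, 0.311, -0.001, -0.001]
force: [-0.2, 0.5, 1.0]
gripper_width: 71.1
grasp_force: 0.0
```

```bash
python3 - <<'E'
from fit import *
w=p[2]
g=T(p,[-140,80-p[3]-0,90])[0]; print(g); go(g[0],g[1],90,w-np.pi/2)
a=viewer.read_camera("scene")[:,:,::-1]; b=viewer.read_camera("top")[:,:,::-1]
cv2.imwrite('pics/s5.png',np.hstack([cv2.resize(a[130:260,190:320],None,fx=3,fy=3,interpolation=2),cv2.resize(b[130:260,190:320],None,fx=3,fy=3,interpolation=2)]))
E
```

```text
[ 406.1225369  -245.96279573   90.        ]
[ 0.3838 -0.3849  0.3903] roll 0.0027 | t 19.02 tcp [ 389.9 -353.5  168. ] w 71.1 F [-0.2  0.5  1. ] g 0.0 tilt [-0.002  0.001 -1.   ]
```

View pics/s5.png

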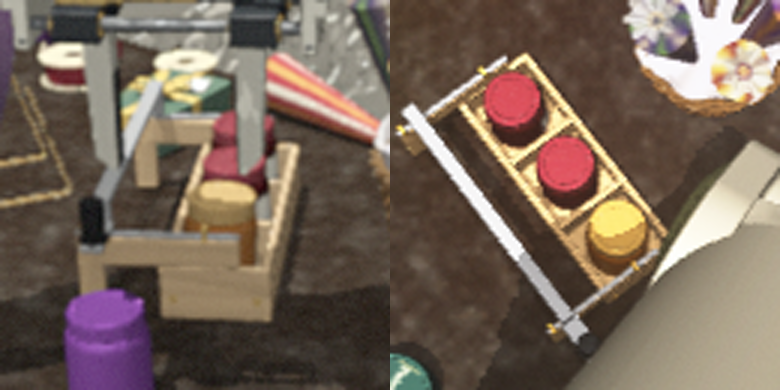

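Top and scene views show honey in cell 1, jam in cell 2, packed jar in cell 3, all upright. Now the rail grip.

Request:
servo_tool:
  deltas:
    - [[0.05, -0.05, 0], 0]
    - [[0.13, -0.13, 0], 0]
    - [[0.22, -0.22, 0], 0]
    - [[0.3, -0.3, 0], 0]
    - [[0.36, -0.36, 0], 0]
    - [[0.384, -0.385, 0.02], 0]
    - [[0.384, -0.385, 0.06], 0]
    - [[0.384, -0.385, 0.1], 0]

```text
time_s: 19.78
tcp_pos: [409.3, -244.3, 148.2]
tcp_rot: [0.95, 0.314, 0.0, 0.0]
force: [-0.3, 0.1, 0.1]
gripper_width: 70.9
grasp_force: 0.0
```

```bash
python3 - <<'E'
from fit import *
g=T(p,[-140,80-p[3]-0,90])[0]; go(g[0],g[1],79,p[2]-np.pi/2)
im=viewer.read_camera("scene")[:,:,::-1]; cv2.imwrite('pics/s6.png',cv2.resize(im[110:260,150:300],None,fx=4,fy=4,interpolation=2))
for n,u,z in(("honey",(190+617/3-130,130+224/3),81),("jam",(190+566/3-130,130+163/3),76)): print(n,inv(p,ray("top",u[0],u[1],z)))
E
```

```text
[-0.018  -0.0029  0.3462] roll 0.0127 | t 19.78 tcp [ 409.3 -244.3  148.2] w 70.9 F [-0.3  0.1  0.1] g 0.0 tilt [ 0.001 -0.    -1.   ]
honey [-70.69770887  -3.04578826]
jam [-1.35974425 -0.66433783]
```

View pics/s6.png

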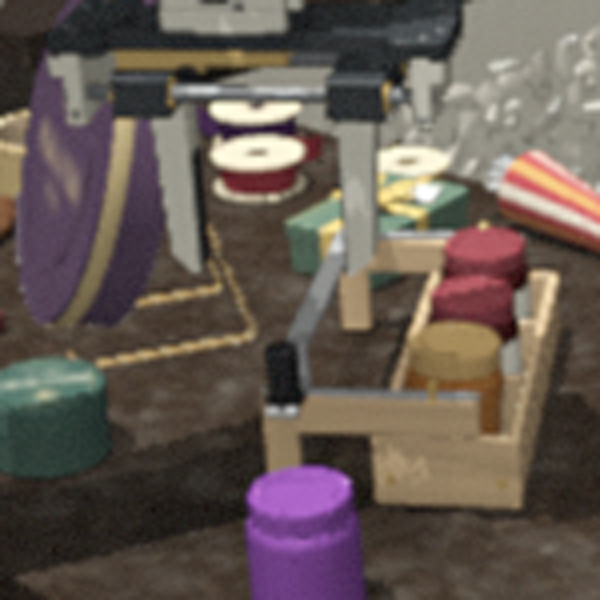

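Request:
servo_tool:
  deltas:
    - [[-0.01, 0, 0.03], 0.01]
    - [[-0.015, 0, 0.08], 0.01]
    - [[-0.015, 0, 0.14], 0.01]
    - [[-0.015, 0, 0.2], 0.01]
    - [[-0.015, 0, 0.26], 0.01]
    - [[-0.015, 0, 0.31], 0.01]
    - [[-0.015, 0, 0.34], 0.01]
    - [[-0.015, 0, 0.346], 0.01]
  grip_force: 12

```text
time_s: 20.5
tcp_pos: [405.4, -247.1, 78.3]
tcp_rot: [0.951, 0.31, -0.001, -0.001]
force: [0.7, 0.7, -0.1]
gripper_width: 71.1
grasp_force: 0.0
```

Request:
servo_tool:
  deltas:
    - [[0, 0, 0], 0]
    - [[0, 0, 0], 0]
    - [[0, 0, 0], 0]
    - [[0, 0, 0], 0]
    - [[0, 0, 0], 0]
    - [[0, 0, 0], 0]
    - [[0, 0, 0], 0]
    - [[0, 0, 0], 0]
  jaw: 255

```text
time_s: 21.17
tcp_pos: [406.3, -246.5, 79.7]
tcp_rot: [0.951, 0.31, 0.0, 0.0]
force: [0.0, 0.3, -0.7]
gripper_width: 22.5
grasp_force: 0.0
```

Request:
servo_tool:
  deltas:
    - [[0, 0, 0], 0]
    - [[0, 0, 0], 0]
    - [[0, 0, 0], 0]
    - [[0, 0, 0], 0]
    - [[0, 0, 0], 0]
    - [[0, 0.01, 0], 0]
    - [[0, 0.02, 0], 0]
    - [[0, 0.03, 0], 0]

```text
time_s: 21.83
tcp_pos: [409.9, -251.4, 79.6]
tcp_rot: [0.951, 0.31, -0.0, -0.0]
force: [0.4, 1.4, 3.6]
gripper_width: 17.7
grasp_force: 12.0
```

Request:
servo_tool:
  deltas:
    - [[0, 0.03, 0], 0]
    - [[0, 0.06, 0], 0]
    - [[0, 0.1, 0], 0]
    - [[0, 0.14, 0], 0]
    - [[0, 0.18, 0], 0]
    - [[0, 0.215, 0], 0]
    - [[0, 0.235, 0], 0]
    - [[0, 0.24, 0], 0]

```text
time_s: 22.5
tcp_pos: [439.3, -290.9, 79.7]
tcp_rot: [0.951, 0.31, 0.001, 0.0]
force: [2.8, 3.3, 3.6]
gripper_width: 17.9
grasp_force: 12.0
```

```bash
python3 - <<'E'
from fit import *
s=r.get_state(); print(80-inv(p,np.array(s['tcp_pos']))[1]); g=T(p,[-140,15,90])[0]; go(g[0],g[1],79)
E
```

```text
58.772135569538065
[-0.0011  0.0311  0.0034] roll 0 | t 22.5 tcp [ 439.3 -290.9   79.7] w 17.9 F [2.8 3.3 3.6] g 12.0 tilt [ 0.001 -0.    -1.   ]
```

Request:
servo_tool:
  deltas:
    - [[0, 0.005, 0], 0]
    - [[0, 0.01, 0], 0]
    - [[0, 0.016, 0], 0]
    - [[0, 0.022, 0], 0]
    - [[0, 0.028, 0], 0]
    - [[0, 0.032, 0], 0]
    - [[0, 0.035, 0], 0]
    - [[0, 0.035, 0], 0]

```text
time_s: 23.17
tcp_pos: [442.6, -295.4, 79.7]
tcp_rot: [0.951, 0.31, 0.0, 0.0]
force: [2.6, 4.8, 2.6]
gripper_width: 17.7
grasp_force: 12.0
```

Request:
servo_tool:
  deltas:
    - [[0, 0.003, 0], 0]
    - [[0, 0.006, 0], 0]
    - [[0, 0.009, 0], 0]
    - [[0, 0.012, 0], 0]
    - [[0, 0.015, 0], 0]
    - [[0, 0.015, 0], 0]
    - [[0, 0.015, 0], 0]
    - [[0, 0.015, 0], 0]

```text
time_s: 23.83
tcp_pos: [443.0, -296.0, 79.6]
tcp_rot: [0.95, 0.311, -0.001, -0.001]
force: [1.2, 10.6, 8.3]
gripper_width: 18.1
grasp_force: 12.0
```

```bash
python3 - <<'E'
from fit import *
s=r.get_state(); print(80-inv(p,np.array(s['tcp_pos']))[1]); g=T(p,[-140,15,90])[0]; go(g[0],g[1],79)
E
```

```text
65.07641197923002
[-0.0012 -0.0004  0.0031] roll 0 | t 23.83 tcp [ 443.  -296.    79.6] w 18.1 F [ 1.2 10.6  8.3] g 12.0 tilt [-0.002  0.002 -1.   ]
```

Request:
servo_tool:
  deltas:
    - [[0, 0, 0], 0]
    - [[0, 0, 0], 0]
    - [[0, 0, 0], 0]
    - [[0, -0.003, 0], 0]
    - [[0, -0.006, 0], 0]
    - [[0, -0.01, 0], 0]
    - [[0, -0.01, 0], 0]
    - [[0, -0.01, 0], 0]
  jaw: 100

```text
time_s: 24.5
tcp_pos: [442.7, -296.6, 79.6]
tcp_rot: [0.951, 0.31, -0.0, -0.0]
force: [0.0, 0.1, 0.6]
gripper_width: 56.2
grasp_force: 0.0
```

Request:
servo_tool:
  deltas:
    - [[0, 0, -0.03], 0]
    - [[0, 0, -0.1], 0]
    - [[0, 0, -0.2], 0]
    - [[0, 0, -0.32], 0]
    - [[-0.05, 0.0, -0.44], 0]
    - [[-0.15, 0.0, -0.54], 0]
    - [[-0.27, 0.0, -0.6], 0]
    - [[-0.35, 0.0, -0.62], 0]

```text
time_s: 25.17
tcp_pos: [385.4, -339.4, 206.2]
tcp_rot: [0.951, 0.31, 0.001, 0.001]
force: [-0.0, -0.2, -0.6]
gripper_width: 56.6
grasp_force: 0.0
```

Request:
servo_tool:
  deltas:
    - [[-0.1, 0.1, 0], 0]
    - [[-0.15, 0.25, 0], 0]
    - [[-0.15, 0.4, 0], 0]
    - [[-0.15, 0.55, 0], 0]
    - [[-0.15, 0.7, 0], 0]
    - [[-0.15, 0.8, 0], 0]
    - [[-0.15, 0.85, 0], 0]
    - [[-0.15, 0.85, 0], 0]

```text
time_s: 25.83
tcp_pos: [462.9, -494.0, 203.3]
tcp_rot: [0.951, 0.31, 0.0, 0.0]
force: [-0.3, -0.4, 0.7]
gripper_width: 56.4
grasp_force: 0.0
```

```bash
python3 - <<'E'
from fit import *
go(0,0,0)
a=viewer.read_camera("scene")[:,:,::-1]; b=viewer.read_camera("top")[:,:,::-1]
for y,c in((19,(255,255,0)),(15,(0,0,255))):
    q=proj("top",T(p,[[-113,y,93],[113,y,93]])); print(y,q)
q=proj("top",T(p,[-140,15,104])); print(q)
cv2.imwrite('pics/s7.png',np.hstack([cv2.resize(a[150:250,210:310],None,fx=4,fy=4,interpolation=2),cv2.resize(b[150:250,215:315],None,fx=4,fy=4,interpolation=2)]))
E
```

```text
[-0.4143 -3.3598  1.0156] roll 0 | t 25.83 tcp [ 462.9 -494.   203.3] w 56.4 F [-0.3 -0.4  0.7] g 0.0 tilt [ 0. -0. -1.]
19 [[268.6613943  222.40865108]
 [215.32136265 152.21806502]]
15 [[269.96786471 221.44041321]
 [216.61242243 151.32116489]]
[[276.62145277 229.49032364]]
```

View pics/s7.png

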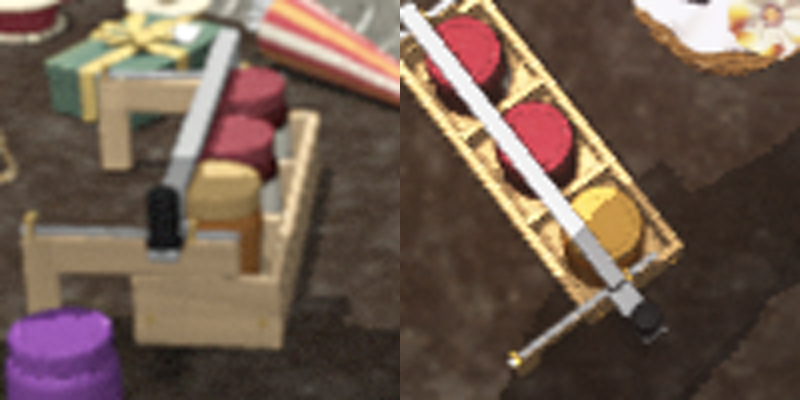

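The rail lies over the three lids; the grip top is at about (277.5,229), against the predicted (276.6,229.5) for fully home. The jars are upright in their cells.

```bash
python3 -c "
from bench import r
print(r.hand_in())"
```

```text
the job is handed in; nothing more can be done
None
```

I handed the job in at about 26 s: the honey jar stands in cell 1, the jam jar in cell 2, and the rail is fully home by measurement (about 65 mm of travel); no verdict came back.

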